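Find the lap's rubbing spot and check the prism block clears the bridge there

ROBOT

A 6-joint arm with a two-finger parallel gripper is mounted at the origin on the work surface. World frame = base frame: x ahead of the robot, y to its left, z up, the work surface at z = 0. Lengths are in m, angles in rad, forces in N, time in s.
With the tool pointing down it reaches from about 0.3 to 0.875 m from the base axis. Payload 6.4 kg.
Tool frame: the origin (TCP) lies at the very end of the fingers, on their centre line; the grasp point (between the pads) lies manip.tcp_to_grasp behind it (manip.tcp_to_grasp is the distance from the TCP to the grasp point, in m); z points along the fingers, y is the line along which they close (so a half turn about z gives the same grasp; the last joint's range is limited). The gripper opens to 85 mm and grips with 20 to 120 N. Pads are 22 mm wide; open, the fingers measure 114 mm over their backs; the gripper's body (76 mm by 85 mm) begins 54 mm behind the grasp point. The pads swing forward as they close: fully open they stand 13 mm farther back than shut.
Start: joints at [-0.206, 0.181, 1.607, -0, 1.354, -0.206], TCP at [0.575, 0, 0.231] pointing down, gripper open.
Joint ranges: [-2.99, 2.99], [-0.89, 2.07], [0.3, 2.58], [-1.14, 4.28], [0, 2.63], [-3.12, 3.12]. Speed limits (rad/s): [2.57, 2.57, 3.01, 3.14, 3.14, 3.14].

INTERFACE

Orientations are given as a unit quaternion [w, x, y, z].
In Python, from rig import readout, vision, ticket, models, manip gives the robot as it stands. The module is installed in compiled form; this text tells all that it offers.
- The arm moves only by the tool play_rows, never from a script. Its argument "rows" is a list of rows, each a list of 3 entries, a list of its own where there are three numbers: the shift along the tool's x, y, z in units of 25 mm (1.0 is 25 mm), then the turn about the tool's z in units of 8 degrees (1.0 is 8 degrees), then the opening, from -1 (shut) to 1 (fully open), so that 0 is half open. In form: [[[x, y, z], yaw, gripper], ...]. A call has 1 to 10 rows; each row is the pose to reach, as a shift and turn from the pose commanded when the call began, along the tool's axes at that moment; what a row does not reach only later rows make up. A row lasts 1/8 s, in which the tool goes at most 62.5 mm and 10.7 degrees, less where a joint would pass 70% of its speed; a pose out of reach is approached as far as the arm can. A call with a gripper value outside its range is refused whole. The fingers move at their own pace and stop on an object; "force" is the grip in N (left out, the last holds). Time passes only in rows, so rows that repeat a pose let the fingers close. It gives the time, the measured TCP pose, the force, the opening and the grip force at its end, in the units of the state.
- readout.read_state(): the state, without advancing time (a new reading comes with each control period).
- vision.capture(name): name is "scene" or "side" or "wrist"; returns (picture, depth): 400x640x3 uint8, red, green, blue; 400x640 float32, m along the optical axis (not along the pixel's ray), 0 where there is no reading.
- vision.camera_info(name): a dict with "mtx" (3x3 intrinsics, pixels), "origin" and "attitude" of the camera in the world. Camera axes: x right, y down, z forward; pixel columns grow to the right and rows downward; lengths in m; the calibration is good to about 2 mm. A picture is of the moment at which its call begins: read the wrist's pose just before it. camera_info takes no time and is no camera call; for the wrist camera it gives the pose at the moment of the call.
- ticket.close_job(): hands the job in; it is judged then, once.
Trained networks look in the newest picture that a camera, given by its name, has taken for a name from the list of things; names that differ only in an ending like _2 or _b are one class to them, and where a whole thing is asked for, a point or a joint stands for the part that bears it (a point fixed in the world has none). Each returns a list of dicts, best first, with "score" (0 to 1); they miss things now and then, are a little off and sometimes report something else, mostly with a low value. They report only what shows in the picture. A call takes as long as a camera call. They do not tell look-alikes from the thing itself.
- models.look_for(camera, label): "extent" ([left, top, width, height] as shares, 0 to 1, of the picture: columns of its width, rows of its height, round what is visible of it).
- models.outline_of(camera, label): "pixels" (400x640 bool, what is visible of it) and "extent" ([left, top, width, height] as shares, 0 to 1, of the picture: columns of its width, rows of its height, round what is visible of it).
- models.mark_of(camera, label): "position" ([column, row] as shares, 0 to 1, of the picture: columns of its width, rows of its height: a listed point, or the origin of a listed thing).
The state is a dict: "time_s": time; "qpos": joint angles; "qd": joint speeds; "joint_efforts": joint torques, N m; "ee_pos": TCP position; "tcp_rot": TCP orientation; "wrist_force": force on the tool from outside, world axes, zero at the start; "torque": the same for the moment, N m; "gripper_width": finger opening in m; "grip_force": force on a finger pad.
Only numpy, scipy, OpenCV 4.12 (cv2) and the standard library are available. Lean on these libraries where they do the work, as an engineer would, in place of code of your own. Each camera call takes 0.05 s, during which the arm holds its last target. There are 200 camera calls.

TASK

Turn the polishing lap by its upright wooden handle, feel for the one place in its swing where it rubs hardest, and let go of it standing there. Then, with the lap still parked on that spot, slide the long low green prism block over the lap's face lengthwise under the middle of the bridge bar, until it sticks out equally on both sides, to check that it clears. Leave it lying there and disturb nothing else.

Things in the scene. Friction and masses are not known exactly. Their poses are not given: they have to be found in the camera images.
- stand: fixed green stand carrying the lap and the bridge. Origin on the table on the lap's spindle axis; x points from the spindle to the middle of the bridge bar, z up. A foot 330 mm long in y, 12 mm high, lies under the bar. A sprung brass shoe in a block 58 mm high, just outside the rim at 158 mm along x, presses on the rim's hidden high spot when that comes round
- bar_mid (a point): middle of the underside of the brass bridge bar; axes as the stand's. It is 85 mm from the spindle axis, 104 mm above the table and 34 mm above the lap's face. The bar is 12 mm thick in x, 12 mm high, 314 mm long in y, on two 18 mm square steel posts at y = -148 and +148 mm, 126 mm tall with caps
- lap: round pitch-coated iron lap, 250 mm across (266 over its lower flange), turning on a vertical spindle. Origin on the spindle axis 42 mm above the table; its x axis points AWAY from the handle. Lap angle = its yaw less the stand's yaw: 0 with the handle opposite the bridge, positive counter-clockwise from above. Stops at -1.9 and +1.9 rad. Starts between +1.3 and +1.65 rad, not rubbing
- lap_face (a point): middle of the lap's flat dark face, 70 mm above the table. The rubbing spot is one hidden lap angle between -1.3 and +1.0 rad, so turn clockwise to find it. Elsewhere the drag is 0.1 N m (1.5 N at the handle); from 12 degrees before the spot it rises smoothly to 1.2 N m (17 N at the handle) and falls off in 12 degrees beyond it. The lap stays where it is left
- handle_grip (a point): centre of the lap's upright wooden handle: a round sleeve 22 mm across that spins freely on its pin, 70 mm from the spindle axis, reaching from 6 to 54 mm above the lap's face (top 124 mm above the table); this point lies 28 mm above the face, 98 mm above the table; axes as the lap's
- prism_low: the long low green glass prism block to be checked: 80 mm long (its x) x 32 mm wide (y) x 28 mm high, 0.13 to 0.25 kg, lying on the table at the start. Origin: centre of its underside
- prism_roof: green glass roof prism block, 60 x 44 mm, 46 mm high with a pyramid top: a bystander. Origin: centre of its underside
- prism_tall: green glass prism block, 46 x 46 mm, 50 mm high: a bystander, too tall for the bridge. Origin: centre of its underside
- amber_jar: squat amber glass jar with black lid, 68 mm across, 75 mm high: a bystander. Origin: centre of its underside
- caliper: nickel caliper lying flat, 150 mm long, about 9 mm thick: a bystander. Origin: under the middle of its beam, x along the beam
- lapping_tool: brass lapping tool standing on its 60 mm disc, wooden handle up, 80 mm high: a bystander. Origin: centre of its underside
- wax_tin: small red tin, 60 mm across, 30 mm high: a bystander. Origin: centre of its underside
- loupe: black eye loupe, 38 mm across, 30 mm high: a bystander. Origin: centre of its underside
There are look-alikes about, which are no part of the job. Leave any blue or orange look-alike of the prism_low alone.

How it is judged:
On the way:
1. the lap has been let go, standing still on its rubbing spot (contact force between lap and stand above 4.5 N and angular speed of lap below 0.05 rad/s and contact force between the fingers and lap below 0.3 N), for 0.4 s.
At the end, for the whole second after the job is handed in: the lap stands still within about 8 degrees of where it rubs hardest (shoe force over 4.5 N); the low prism block lies flat and still on the lap under the bar, its middle within 13 mm of the bar's line and 16 mm of the bar's middle, lengthwise within 14 degrees of square to the bar (contact force between lap and stand above 4.5 N and angular speed of lap below 0.05 rad/s and x of prism_low in the frame of bar_mid between -0.013 and 0.013 m and y of prism_low in the frame of bar_mid between -0.016 and 0.016 m and z of prism_low in the frame of bar_mid between -0.037 and -0.031 m and angle between prism_low's own z axis and vertical below 0.1 rad and angle between the x axis of prism_low and the x axis of stand, either way round below 0.25 rad and linear speed of prism_low below 0.01 m/s); the robot touches nothing.
It fails at once if a bystander (another prism, jar, caliper, lapping tool, tin or loupe) was shifted by more than 20 mm (distance of any of prism_roof, prism_tall, amber_jar, caliper, lapping_tool, wax_tin, loupe from where it was at the start of the episode above 0.02 m).
It also fails if it takes over 72 s, if anything falls off the work surface, if the arm or the gripper's body presses on something with over 40 N, if the wrist force passes 120 N, or if a joint passes its speed limit or range.

## Working session

There is one attempt and no reset: what is moved stays moved. The work goes in short steps, Python scripts to look and compute and a tool call to move; the robot and the scene stay as the last step left them, time stands still between calls to the robot, and variables do not carry over. Pictures are saved under pics/ and viewed, at most 10 in all, crops included, and the job is handed in when it is done.

Besides the shell and the picture viewer there is one more tool, called after "Emit:" by a JSON object that holds its "name" and its "arguments". play_rows: Moves the arm, as the interface text tells. Its arguments: {"type":"object","properties":{"rows":{"type":"array"},"force":{"type":"number"}},"required":["rows"]}

```bash
mkdir -p pics
cat > h.py <<'E'
import numpy as np, cv2
from rig import readout, vision, ticket, models, manip
from scipy.spatial.transform import Rotation as R
def cam(n):
    i=vision.camera_info(n); K=np.array(i["mtx"]); a=np.array(i["attitude"],float)
    Rm=a if a.shape==(3,3) else R.from_quat(a[[1,2,3,0]]).as_matrix()
    return K,np.array(i["origin"]),Rm
def ray(n,u,v):
    K,o,Rm=cam(n); return o,Rm@np.linalg.solve(K,[u,v,1.])
def at_z(n,u,v,z):
    o,d=ray(n,u,v); return o+d*(z-o[2])/d[2]
def cloud(n,dep,mask=None):
    K,o,Rm=cam(n); v,u=np.nonzero((dep>0)&(mask if mask is not None else True))
    z=dep[v,u]; return (Rm@(np.linalg.inv(K)@np.c_[u,v,np.ones(len(u))].T*z)).T+o,u,v
def proj(n,p):
    K,o,Rm=cam(n); c=K@Rm.T@(np.array(p)-o); return c[:2]/c[2]
def save(n,im): cv2.imwrite("pics/"+n,cv2.cvtColor(im,cv2.COLOR_RGB2BGR))
E
python3 - <<'E'
from h import *
print(readout.read_state(), manip.tcp_to_grasp)
for n in ["scene","side"]:
    im,d=vision.capture(n); save(n+"0.png",im); np.save(n+".npy",d); print(n,vision.camera_info(n))
    for l,z in [("stand",0),("bar_mid",.104),("lap_face",.07),("handle_grip",.098),("prism_low",0),("prism_roof",0),("prism_tall",0),("amber_jar",0),("caliper",0),("lapping_tool",0),("wax_tin",0),("loupe",0)]:
        for m in models.mark_of(n,l)[:4]:
            u,v=m["position"][0]*640,m["position"][1]*400
            print(l,round(m["score"],2),round(u),round(v),at_z(n,u,v,z).round(4))
E
```

```text
{'time_s': 0.0, 'qpos': array([-2.06270022e-01,  1.81536576e-01,  1.60803053e+00, -1.78621165e-05,
        1.35379821e+00, -2.06301577e-01]), 'qd': array([-8.78310696e-04, -9.42964582e-04,  9.25265816e-05,  6.09336685e-04,
        3.37187591e-04,  1.60668988e-03]), 'joint_efforts': array([ 3.41415571e-04, -4.44869328e+01, -3.51340663e+01, -2.51131587e-04,
        9.11703974e-03,  3.43231875e-05]), 'ee_pos': array([5.74435848e-01, 1.47106161e-04, 2.30375780e-01]), 'tcp_rot': array([-7.37042239e-04,  7.07093982e-01,  7.07119025e-01, -4.92370994e-04]), 'wrist_force': array([ 0.18606733,  0.73382922, -0.44214202]), 'torque': array([-0.01615016,  0.03172223, -0.01772414]), 'grip_force': 0.0, 'gripper_width': 0.08559483269816039} 0.0187
scene {'mtx': array([[391.88215519,   0.        , 320.82877299],
       [  0.        , 391.88215519, 202.38039971],
       [  0.        ,   0.        ,   1.        ]]), 'origin': array([ 1.17316369, -0.70573786,  0.66771422]), 'attitude': array([-0.44976485,  0.81513256,  0.32400022, -0.16820923])}
stand 0.58 313 231 [ 0.5585 -0.0563  0.    ]
bar_mid 0.88 3
[... 1151 characters left out ...]
7 204 [ 0.5584 -0.0381  0.07  ]
lap_face 0.28 376 193 [ 0.4237 -0.1257  0.07  ]
handle_grip 0.96 328 178 [ 0.578  -0.1208  0.098 ]
prism_low 0.95 287 290 [0.5994 0.2394 0.    ]
prism_low 0.85 265 377 [0.5771 0.4875 0.    ]
prism_low 0.68 221 360 [0.6957 0.4774 0.    ]
prism_low 0.67 349 126 [ 0.5937 -0.5017  0.    ]
prism_roof 0.74 336 312 [0.451  0.2702 0.    ]
prism_tall 0.84 375 170 [ 0.4544 -0.2966  0.    ]
prism_tall 0.37 302 199 [ 0.6572 -0.101   0.    ]
amber_jar 0.6 337 147 [ 0.6077 -0.3757  0.    ]
caliper 0.55 352 131 [ 0.5772 -0.4787  0.    ]
lapping_tool 0.53 305 154 [ 0.7101 -0.3081  0.    ]
wax_tin 0.81 242 291 [0.7184 0.2769 0.    ]
loupe 0.67 378 195 [ 0.4218 -0.1824  0.    ]
```

View pics/scene0.png

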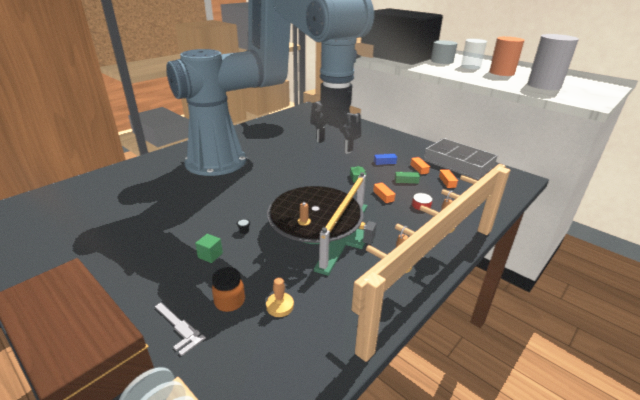

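View pics/side0.png

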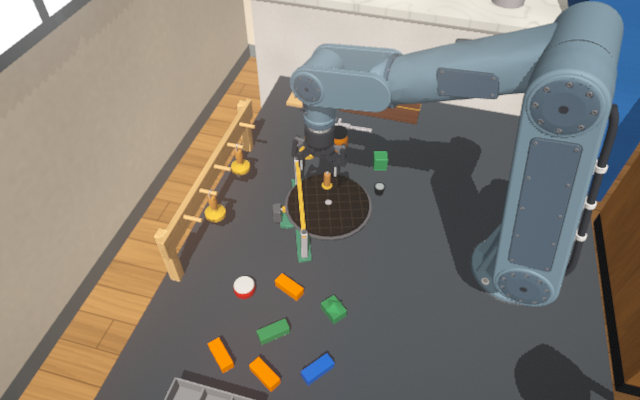

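The scene picture shows the lap at (315,212), bar (345,210), handle (304,213) and shoe (369,232). Things that could be taken for prism_low:

- Scene view: green (407,178), blue (385,159), orange (384,193), (420,166), (449,179).
- Side view: green (273,331), blue (318,367), orange (289,287), (265,373), (220,354). The square green ones are the roof prism (333,308) and the tall prism (380,160).

I choose the green block at side (273,331).

Run:
```python
from h import *
import cv2
for n in ["side","scene"]:
    im=cv2.cvtColor(cv2.imread(f"pics/{n}0.png"),cv2.COLOR_BGR2RGB); d=np.load(n+".npy"); hsv=cv2.cvtColor(im,cv2.COLOR_RGB2HSV)
    P,u,v=cloud(n,d); H=hsv[v,u].astype(int); 
    g=(H[:,0]>50)&(H[:,0]<80)&(H[:,1]>110)
    win=(P[:,0]>.5)&(P[:,0]<.78)&(P[:,1]>.3)&(P[:,1]<.46)
    s=g&win&(P[:,2]>.022)&(P[:,2]<.036); q=P[s]
    if len(q): r=cv2.minAreaRect((q[:,:2]*1000).astype(np.float32)); print(n,"prism",len(q),r,q[:,2].mean(), q.mean(0), u[s].mean(),v[s].mean())
    # bar
    b=(H[:,0]>15)&(H[:,0]<32)&(H[:,1]>120)&(P[:,2]>.108)&(P[:,2]<.125)&(abs(P[:,0]-.63)<.08)&(abs(P[:,1])<.25)
    q=P[b]
    if len(q): 
        print("bar",len(q),cv2.minAreaRect((q[:,:2]*1000).astype(np.float32)),q.mean(0)); c=q.mean(0)
        w=np.linalg.svd(q[:,:2]-c[:2])[2][0]; print("dir",w)
    # lap face
    f=(abs(P[:,2]-.07)<.006)&(abs(P[:,0]-.56)<.2)&(abs(P[:,1]+.04)<.2)&(H[:,2]<110)
    q=P[f]; print("lap",len(q),cv2.minEnclosingCircle((q[:,:2]*1000).astype(np.float32)),q[:,2].mean())
    hd=(H[:,0]>5)&(H[:,0]<20)&(H[:,1]>100)&(P[:,2]>.085)&(P[:,2]<.13)&(abs(P[:,0]-.57)<.04)&(abs(P[:,1]+.11)<.06)
    q=P[hd]; print("handle",len(q),q.mean(0),q.min(0),q.max(0))
    t=(P[:,2]>.118)&(P[:,2]<.130)&(abs(P[:,0]-.63)<.08)&(abs(P[:,1])<.25)&(H[:,1]<60)
    q=P[t]; 
    for sgn in (1,-1):
        k=q[(q[:,1]+.02)*sgn>.08]; print("post",sgn,len(k),k.mean(0) if len(k) else 0)
    if n=="side": save("crop.png",cv2.resize(im[250:400,200:360],None,fx=4,fy=4))
```

```text
side prism 307 ((592.84033203125, 375.79168701171875), (76.76039123535156, 28.85932731628418), 41.1571044921875) 0.028388398606053876 [0.59175977 0.37627711 0.0283884 ] 273.1530944625407 329.46254071661235
bar 282 ((594.0311279296875, -22.410675048828125), (100.30228424072266, 291.2083435058594), 19.488248825073242) [ 0.6296418  -0.01177012  0.11708253]
dir [-0.26384892  0.96456402]
lap 3504 ((560.8275756835938, -49.459415435791016), 129.2093048095703) 0.07079529489122603
handle 74 [ 0.58120921 -0.10845099  0.10848661] [ 0.57106547 -0.12061157  0.08670309] [ 0.59231799 -0.10236311  0.1277339 ]
post 1 29 [0.58647202 0.12235895 0.12209631]
post -1 21 [ 0.649802   -0.13800738  0.12378853]
bar 160 ((636.594970703125, -21.28308868408203), (13.180800437927246, 258.4261474609375), 20.802335739135742) [ 0.64476413 -0.0364716   0.11542857]
dir [ 0.35188449 -0.93604343]
lap 3174 ((569.3087158203125, -70.64096069335938), 151.53961181640625) 0.07186220964378938
handle 124 [ 0.58373222 -0.12141104  0.10828508] [ 0.57001843 -0.12826348  0.08521151] [ 0.59091182 -0.10947633  0.12764583]
post 1 24 [0.58561577 0.115928   0.1237461 ]
post -1 50 [ 0.68185496 -0.15694199  0.12371837]
```

View pics/crop.png

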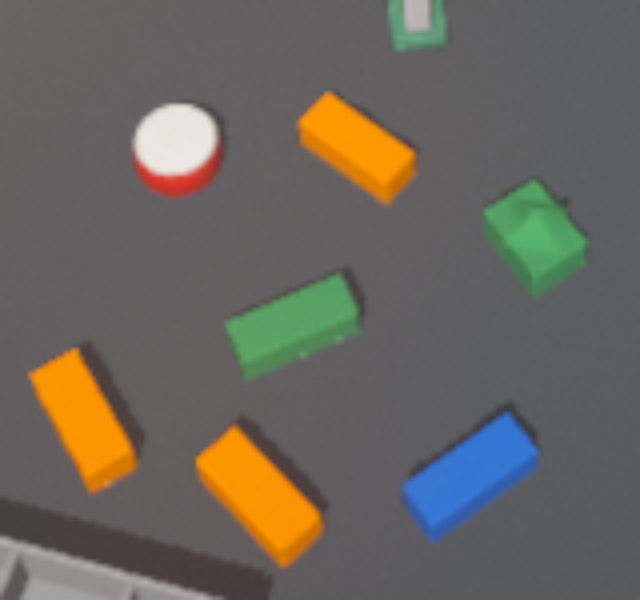

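The crop shows the green block clear of its neighbours, with the orange ones up and to the right and below it. The estimates agree with the given sizes:

| Item | Measurement |
|---|---|
| prism_low | (0.593, 0.376), long axis about 41° |
| Stand | yaw about 20°, spindle about (0.558, -0.048) |
| Handle | about (0.580, -0.115), so lap angle is about 1.5 |

Next I hover over the handle with the pads closing along the tangent.

Emit:
{"name": "play_rows", "arguments": {"rows": [[[-1.5,0.1,0],-1.1,1],[[-3.2,0.2,0],-2.25,1],[[-4.6,0.22,0],-2.25,1],[[-4.6,0.22,0.5],-2.25,1],[[-4.6,0.22,0.5],-2.25,1]]}}

```text
time_s: 1.92
ee_pos: [0.5795, -0.1142, 0.2171]
tcp_rot: [-0.002, 0.588, 0.809, -0.0]
wrist_force: [-0.8, -0.3, 0.3]
gripper_width: 0.0855
grip_force: 0.0
```

Run:
```python
from h import *
s=readout.read_state(); print(s["ee_pos"],s["tcp_rot"],s["qpos"])
n="wrist"; im,d=vision.capture(n); save("w1.png",im)
for l,z in [("handle_grip",.098),("lap_face",.07),("bar_mid",.104)]:
    for m in models.mark_of(n,l)[:2]:
        u,v=m["position"][0]*640,m["position"][1]*400
        print(l,round(m["score"],2),round(u),round(v),at_z(n,u,v,z).round(4))
P,u,v=cloud(n,d); 
hsv=cv2.cvtColor(im,cv2.COLOR_RGB2HSV)[v,u]
q=P[(abs(P[:,2]-.122)<.007)&(np.hypot(P[:,0]-.58,P[:,1]+.115)<.03)]; print("top",len(q),q.mean(0) if len(q) else 0, q.min(0),q.max(0))
im,d=vision.capture("scene")
for l,z in [("bar_mid",.104),("lap_face",.07)]:
    for m in models.mark_of("scene",l)[:2]:
        print(l,m["score"],at_z("scene",m["position"][0]*640,m["position"][1]*400,z))
```

```text
[ 0.57951132 -0.1142176   0.21712509] [-1.64348152e-03  5.87960921e-01  8.08887650e-01 -1.58203616e-04] [-3.95631489e-01  2.29827458e-01  1.57827367e+00  4.63416709e-04
  1.33676279e+00 -7.09462668e-01]
handle_grip 0.95 319 195 [ 0.5821 -0.1157  0.098 ]
handle_grip 0.27 171 284 [ 0.4745 -0.2447  0.098 ]
lap_face 0.91 318 109 [ 0.5597 -0.0485  0.07  ]
bar_mid 0.77 426 108 [ 0.6394 -0.0204  0.104 ]
top 490 [ 0.58023259 -0.11296151  0.12435859] [ 0.57036188 -0.12492516  0.11501198] [ 0.5916936  -0.10480324  0.12898932]
bar_mid 0.69 [ 0.54109959 -0.27120297  0.104     ]
bar_mid 0.6 [ 0.64816115 -0.01885786  0.104     ]
lap_face 0.81 [ 0.54993683 -0.0429843   0.07      ]
lap_face 0.49 [0.7545523  0.18136672 0.07      ]
```

View pics/w1.png

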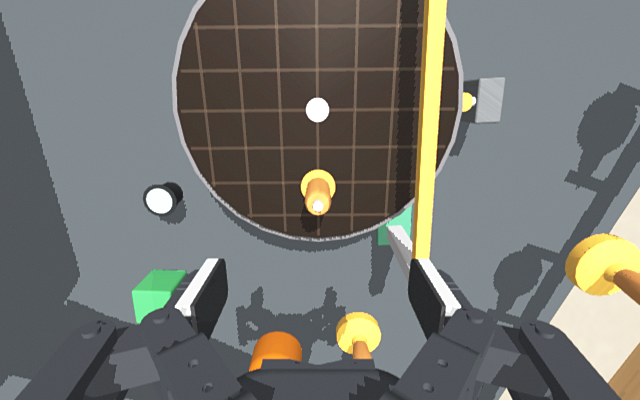

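The wrist view shows the handle's top at (318,205), the spindle cap at (317,109), the bar at (430,110) and the shoe at (490,100). Bar to spindle measures 84.5 mm and the handle's radius 69.4 mm, both as they must be. Now I go down and grip.

Emit:
{"name": "play_rows", "arguments": {"rows": [[[0,0.06,1.5],0,0.1],[[0,0.06,3.2],0,0.1],[[0,0.06,4.6],0,0.1],[[0,0.06,5.4],0,0.1],[[0,0.06,5.4],0,0.1],[[0,0.06,5.4],0,-1],[[0,0.06,5.4],0,-1],[[0,0.06,5.4],0,-1],[[0,0.06,5.4],0,-1]], "force": 40}}

```text
time_s: 3.4
ee_pos: [0.5833, -0.1149, 0.0857]
tcp_rot: [0.002, 0.588, 0.809, 0.0]
wrist_force: [0.1, 1.3, 7.0]
gripper_width: 0.0209
grip_force: 41.0
```

Emit:
{"name": "play_rows", "arguments": {"rows": [[[0,0,-0.1],0,-1],[[0.011,-0.244,-0.1],0.625,-1],[[0.043,-0.486,-0.1],1.25,-1],[[0.095,-0.725,-0.1],1.875,-1],[[0.169,-0.958,-0.1],2.5,-1]]}}

```text
time_s: 4.03
ee_pos: [0.5576, -0.1196, 0.0859]
tcp_rot: [0.001, 0.72, 0.694, -0.001]
wrist_force: [2.9, -5.7, -7.6]
gripper_width: 0.0204
grip_force: 40.8
```

Emit:
{"name": "play_rows", "arguments": {"rows": [[[0.011,-0.244,0],0.625,-1],[[0.043,-0.486,0],1.25,-1]]}}

```text
time_s: 4.28
ee_pos: [0.5452, -0.1184, 0.0859]
tcp_rot: [0.001, 0.778, 0.628, -0.001]
wrist_force: [0.4, -8.2, -6.8]
gripper_width: 0.0206
grip_force: 40.8
```

Emit:
{"name": "play_rows", "arguments": {"rows": [[[-0.03,-0.244,0.05],0.625,-1],[[0.0,-0.486,0.05],1.25,-1]]}}

```text
time_s: 4.53
ee_pos: [0.5342, -0.1156, 0.0858]
tcp_rot: [0.002, 0.83, 0.558, -0.0]
wrist_force: [0.4, -5.2, 0.8]
gripper_width: 0.0206
grip_force: 41.5
```

Emit:
{"name": "play_rows", "arguments": {"rows": [[[0.011,-0.244,0],0.625,-1],[[0.043,-0.486,0],1.25,-1]]}}

```text
time_s: 4.78
ee_pos: [0.5229, -0.1103, 0.0858]
tcp_rot: [0.002, 0.875, 0.484, -0.001]
wrist_force: [-2.1, -7.5, 1.1]
gripper_width: 0.021
grip_force: 41.6
```

Emit:
{"name": "play_rows", "arguments": {"rows": [[[0.011,-0.244,0],0.625,-1],[[0.043,-0.486,0],1.25,-1]]}}

```text
time_s: 5.03
ee_pos: [0.5127, -0.1032, 0.0858]
tcp_rot: [0.002, 0.914, 0.405, -0.001]
wrist_force: [-4.7, -8.3, 4.1]
gripper_width: 0.0208
grip_force: 41.8
```

Emit:
{"name": "play_rows", "arguments": {"rows": [[[0.011,-0.244,0],0.625,-1],[[0.043,-0.486,0],1.25,-1]]}}

```text
time_s: 5.28
ee_pos: [0.5037, -0.0942, 0.0857]
tcp_rot: [0.001, 0.946, 0.324, -0.002]
wrist_force: [-7.8, -9.2, 6.5]
gripper_width: 0.0209
grip_force: 42.0
```

Emit:
{"name": "play_rows", "arguments": {"rows": [[[-0.05,-0.244,0.05],0.625,-1],[[-0.02,-0.486,0.05],1.25,-1]]}}

```text
time_s: 5.52
ee_pos: [0.4971, -0.0849, 0.0856]
tcp_rot: [0.002, 0.971, 0.241, -0.0]
wrist_force: [-6.7, -6.9, 12.4]
gripper_width: 0.0204
grip_force: 42.7
```

Emit:
{"name": "play_rows", "arguments": {"rows": [[[0.011,-0.244,0],0.625,-1],[[0.043,-0.486,0],1.25,-1]]}}

```text
time_s: 5.78
ee_pos: [0.4926, -0.0755, 0.0857]
tcp_rot: [0.004, 0.988, 0.155, -0.0]
wrist_force: [-7.9, -17.6, 8.9]
gripper_width: 0.0208
grip_force: 42.5
```

Emit:
{"name": "play_rows", "arguments": {"rows": [[[0.011,-0.244,0],0.625,-1],[[0.043,-0.486,0],1.25,-1]]}}

```text
time_s: 6.02
ee_pos: [0.4888, -0.0626, 0.0856]
tcp_rot: [0.002, 0.998, 0.069, -0.001]
wrist_force: [-11.7, -8.0, 17.1]
gripper_width: 0.0209
grip_force: 43.1
```

Emit:
{"name": "play_rows", "arguments": {"rows": [[[-0.04,0.1,-0.05],-0.25,-1],[[-0.04,0.195,-0.05],-0.5,-1]]}}

```text
time_s: 6.28
ee_pos: [0.4885, -0.0629, 0.0857]
tcp_rot: [-0.002, 0.994, 0.105, -0.001]
wrist_force: [-3.7, 10.2, 7.8]
gripper_width: 0.0211
grip_force: 42.5
```

Emit:
{"name": "play_rows", "arguments": {"rows": [[[0.002,0.1,0],-0.25,-1],[[0.007,0.195,0],-0.5,-1]]}}

```text
time_s: 6.52
ee_pos: [0.4895, -0.067, 0.0856]
tcp_rot: [-0.002, 0.99, 0.14, -0.001]
wrist_force: [-4.9, 12.1, 9.9]
gripper_width: 0.021
grip_force: 42.7
```

Emit:
{"name": "play_rows", "arguments": {"rows": [[[0.002,0.1,0],-0.25,-1],[[0.007,0.195,0],-0.5,-1]]}}

```text
time_s: 6.78
ee_pos: [0.4909, -0.0716, 0.0857]
tcp_rot: [-0.002, 0.985, 0.174, -0.001]
wrist_force: [-5.2, 10.8, 11.4]
gripper_width: 0.0206
grip_force: 42.8
```

Emit:
{"name": "play_rows", "arguments": {"rows": [[[0.002,0.1,0],-0.25,-1],[[0.007,0.195,0],-0.5,-1]]}}

```text
time_s: 7.02
ee_pos: [0.4928, -0.0767, 0.0856]
tcp_rot: [-0.002, 0.978, 0.209, -0.001]
wrist_force: [-5.1, 7.2, 8.8]
gripper_width: 0.0208
grip_force: 42.6
```

Emit:
{"name": "play_rows", "arguments": {"rows": [[[0.01,0.22,0],-0.56,-1],[[0.034,0.438,0],-1.125,-1],[[0.034,0.438,0],-1.125,-1]]}}

```text
time_s: 7.4
ee_pos: [0.4995, -0.089, 0.0857]
tcp_rot: [0.001, 0.959, 0.284, 0.0]
wrist_force: [-1.1, -2.0, 3.7]
gripper_width: 0.0207
grip_force: 41.9
```

Emit:
{"name": "play_rows", "arguments": {"rows": [[[0,-0.05,0],0.125,-1],[[0,-0.1,0],0.25,-1],[[0.004,-0.1465,0],0.375,-1]]}}

```text
time_s: 7.78
ee_pos: [0.4973, -0.0854, 0.0857]
tcp_rot: [0.001, 0.966, 0.258, 0.0]
wrist_force: [-2.4, -2.8, 6.7]
gripper_width: 0.0208
grip_force: 42.2
```

Emit:
{"name": "play_rows", "arguments": {"rows": [[[0,-0.05,0],0.125,-1],[[0,-0.1,0],0.25,-1],[[0.004,-0.1465,0],0.375,-1]]}}

```text
time_s: 8.15
ee_pos: [0.4959, -0.083, 0.0857]
tcp_rot: [0.001, 0.973, 0.232, 0.0]
wrist_force: [-0.3, -7.7, 3.8]
gripper_width: 0.0212
grip_force: 41.9
```

Emit:
{"name": "play_rows", "arguments": {"rows": [[[0,-0.05,0],0.125,-1],[[0,-0.1,0],0.25,-1],[[0.004,-0.1465,0],0.375,-1]]}}

```text
time_s: 8.52
ee_pos: [0.4947, -0.0805, 0.0857]
tcp_rot: [0.002, 0.978, 0.207, 0.001]
wrist_force: [0.4, -11.1, 1.6]
gripper_width: 0.0211
grip_force: 41.8
```

Emit:
{"name": "play_rows", "arguments": {"rows": [[[0,-0.05,0],0.125,-1],[[0,-0.1,0],0.25,-1],[[0.004,-0.1465,0],0.375,-1]]}}

```text
time_s: 8.9
ee_pos: [0.4933, -0.0776, 0.0857]
tcp_rot: [0.002, 0.983, 0.181, 0.001]
wrist_force: [-0.7, -12.2, 1.9]
gripper_width: 0.0207
grip_force: 41.7
```

Emit:
{"name": "play_rows", "arguments": {"rows": [[[0,-0.05,0],0.125,-1],[[0,-0.1,0],0.25,-1],[[0.004,-0.1465,0],0.375,-1]]}}

```text
time_s: 9.28
ee_pos: [0.492, -0.0744, 0.0857]
tcp_rot: [0.003, 0.988, 0.155, 0.001]
wrist_force: [-1.8, -12.8, 1.6]
gripper_width: 0.0209
grip_force: 41.8
```

Emit:
{"name": "play_rows", "arguments": {"rows": [[[0,-0.05,0],0.125,-1],[[0,-0.1,0],0.25,-1],[[0.004,-0.1465,0],0.375,-1]]}}

```text
time_s: 9.65
ee_pos: [0.4907, -0.0707, 0.0857]
tcp_rot: [0.002, 0.992, 0.129, 0.0]
wrist_force: [-2.2, -12.2, 3.0]
gripper_width: 0.0204
grip_force: 41.8
```

Emit:
{"name": "play_rows", "arguments": {"rows": [[[0,-0.05,0],0.125,-1],[[0,-0.1,0],0.25,-1],[[0.004,-0.1465,0],0.375,-1]]}}

```text
time_s: 10.02
ee_pos: [0.4895, -0.0665, 0.0857]
tcp_rot: [0.002, 0.995, 0.103, 0.0]
wrist_force: [-2.5, -10.2, 6.9]
gripper_width: 0.0208
grip_force: 42.1
```

Emit:
{"name": "play_rows", "arguments": {"rows": [[[0,-0.05,0],0.125,-1],[[0,-0.1,0],0.25,-1],[[0.004,-0.1465,0],0.375,-1]]}}

```text
time_s: 10.4
ee_pos: [0.4885, -0.062, 0.0857]
tcp_rot: [0.001, 0.997, 0.077, -0.0]
wrist_force: [-4.2, -5.5, 8.3]
gripper_width: 0.0207
grip_force: 42.3
```

Emit:
{"name": "play_rows", "arguments": {"rows": [[[0,-0.05,0],0.125,-1],[[0,-0.1,0],0.25,-1],[[0.004,-0.1465,0],0.375,-1]]}}

```text
time_s: 10.78
ee_pos: [0.4878, -0.0576, 0.0857]
tcp_rot: [0.0, 0.999, 0.051, -0.0]
wrist_force: [-5.1, -2.3, 8.4]
gripper_width: 0.021
grip_force: 42.5
```

Emit:
{"name": "play_rows", "arguments": {"rows": [[[0,0.05,0],-0.125,-1],[[0,0.1,0],-0.25,-1],[[0.004,0.1465,0],-0.375,-1]]}}

```text
time_s: 11.15
ee_pos: [0.488, -0.0595, 0.0856]
tcp_rot: [-0.001, 0.997, 0.078, -0.001]
wrist_force: [-4.3, 5.0, 12.2]
gripper_width: 0.021
grip_force: 42.8
```

Emit:
{"name": "play_rows", "arguments": {"rows": [[[0,0.05,0],-0.125,-1],[[0,0.1,0],-0.25,-1],[[0.004,0.1465,0],-0.375,-1]]}}

```text
time_s: 11.52
ee_pos: [0.4885, -0.0623, 0.0856]
tcp_rot: [-0.002, 0.995, 0.104, -0.001]
wrist_force: [-5.2, 9.9, 14.3]
gripper_width: 0.0207
grip_force: 43.0
```

Emit:
{"name": "play_rows", "arguments": {"rows": [[[0,0.05,0],-0.125,-1],[[0,0.1,0],-0.25,-1],[[0.004,0.1465,0],-0.375,-1]]}}

```text
time_s: 11.9
ee_pos: [0.4891, -0.0653, 0.0856]
tcp_rot: [-0.003, 0.992, 0.13, -0.001]
wrist_force: [-6.3, 10.2, 16.5]
gripper_width: 0.0208
grip_force: 43.2
```

Emit:
{"name": "play_rows", "arguments": {"rows": [[[0,0.05,0],-0.125,-1],[[0,0.1,0],-0.25,-1],[[0.004,0.1465,0],-0.375,-1]]}}

```text
time_s: 12.28
ee_pos: [0.4899, -0.0686, 0.0856]
tcp_rot: [-0.003, 0.988, 0.156, -0.001]
wrist_force: [-6.7, 11.2, 16.5]
gripper_width: 0.0207
grip_force: 43.3
```

Emit:
{"name": "play_rows", "arguments": {"rows": [[[0,0.05,0],-0.125,-1],[[0,0.1,0],-0.25,-1],[[0.004,0.1465,0],-0.375,-1]]}}

```text
time_s: 12.65
ee_pos: [0.4912, -0.0723, 0.0856]
tcp_rot: [-0.003, 0.983, 0.182, -0.001]
wrist_force: [-7.1, 9.8, 16.8]
gripper_width: 0.0208
grip_force: 43.3
```

Emit:
{"name": "play_rows", "arguments": {"rows": [[[0,0.05,0],-0.125,-1],[[0,0.1,0],-0.25,-1],[[0.004,0.1465,0],-0.375,-1]]}}

```text
time_s: 13.02
ee_pos: [0.4927, -0.0763, 0.0856]
tcp_rot: [-0.002, 0.978, 0.208, -0.001]
wrist_force: [-7.1, 6.6, 15.2]
gripper_width: 0.0207
grip_force: 43.1
```

Emit:
{"name": "play_rows", "arguments": {"rows": [[[0,-0.1,0],0.25,-1],[[0.01,-0.22,0],0.5,-1],[[0.01,-0.28,0],0.5,-1],[[0.01,-0.28,0],0.5,-1]]}}

```text
time_s: 13.52
ee_pos: [0.4919, -0.0742, 0.0857]
tcp_rot: [0.002, 0.985, 0.173, 0.0]
wrist_force: [-0.9, -11.3, 2.8]
gripper_width: 0.0207
grip_force: 41.9
```

Emit:
{"name": "play_rows", "arguments": {"rows": [[[0.0,-0.06,0],0.2,-1],[[0.0,-0.12,0],0.3,-1],[[0.0,-0.12,0],0.3,-1]]}}

```text
time_s: 13.9
ee_pos: [0.4909, -0.0713, 0.0857]
tcp_rot: [0.002, 0.988, 0.152, 0.0]
wrist_force: [-1.0, -11.5, 3.0]
gripper_width: 0.021
grip_force: 41.9
```

Emit:
{"name": "play_rows", "arguments": {"rows": [[[0.0,0.06,0],0,-1],[[0.0,0.1,0],0,-1],[[0.0,0.1,0],0,-1]]}}

```text
time_s: 14.28
ee_pos: [0.4909, -0.0716, 0.0857]
tcp_rot: [0.0, 0.988, 0.152, -0.0]
wrist_force: [-3.6, -2.5, 8.3]
gripper_width: 0.0208
grip_force: 42.3
```

Emit:
{"name": "play_rows", "arguments": {"rows": [[[0,0,0],0,-0.3],[[0,0,0],0,0],[[0,0,0],0,0],[[0,0,0],0,0],[[0,0,-0.8],0,0],[[0,0,-2.5],0,0],[[0,0,-4.5],0,0],[[0,0,-5.4],0,0],[[0,0,-5.4],0,0]]}}

```text
time_s: 15.4
ee_pos: [0.4922, -0.072, 0.222]
tcp_rot: [0.001, 0.988, 0.153, 0.002]
wrist_force: [0.0, 0.9, 0.1]
gripper_width: 0.0428
grip_force: 0.0
```

Run:
```python
from h import *
s=readout.read_state(); print(s["ee_pos"],s["tcp_rot"],s["qpos"])
n="wrist"; im,d=vision.capture(n); save("w2.png",im)
for l,z in [("handle_grip",.098),("lap_face",.07),("bar_mid",.104)]:
    for m in models.mark_of(n,l)[:1]:
        u,v=m["position"][0]*640,m["position"][1]*400
        print(l,round(m["score"],2),round(u),round(v),at_z(n,u,v,z).round(4))
```

```text
[ 0.49222677 -0.07200559  0.22204574] [0.00111726 0.98822684 0.15297953 0.00192934] [-3.84364665e-01  1.08595944e-02  1.81098493e+00  6.01123473e-05
  1.31528954e+00  8.79250651e-01]
handle_grip 0.6 318 190 [ 0.4922 -0.0705  0.098 ]
lap_face 0.72 316 107 [ 0.5563 -0.0487  0.07  ]
```

Emit:
{"name": "play_rows", "arguments": {"rows": [[[1.1,-1.9,0],-0.3,0],[[2.2,-3.8,0],-0.8,0],[[3.3,-5.7,0],-1.2,0],[[4.4,-7.6,0],-1.6,0.5],[[5.5,-9.5,0],-2,1],[[6.6,-11.4,0],-2.4,1],[[7.7,-13.3,0],-2.7,1],[[8.6,-14.8,0],-2.93,1],[[9.08,-15.66,0],-2.93,1],[[9.08,-15.66,0],-2.93,1]]}}

```text
time_s: 16.85
ee_pos: [0.5879, 0.3715, 0.2175]
tcp_rot: [-0.0, 0.936, 0.352, -0.002]
wrist_force: [0.6, -0.3, 0.5]
gripper_width: 0.0852
grip_force: 0.0
```

```bash
cat > pr.py <<'E'
from h import *
def prism(n,name):
    im,d=vision.capture(n); save(name,im)
    hsv=cv2.cvtColor(im,cv2.COLOR_RGB2HSV); P,u,v=cloud(n,d); H=hsv[v,u].astype(int)
    return im,P,u,v,(H[:,0]>45)&(H[:,0]<85)&(H[:,1]>90)
E
python3 - <<'E'
from pr import *
s=readout.read_state(); print(s["time_s"],s["ee_pos"],s["tcp_rot"])
im,P,u,v,g=prism("wrist","w3.png")
q=P[g&(abs(P[:,2]-.028)<.005)&(np.hypot(P[:,0]-.593,P[:,1]-.376)<.06)]
print(len(q),q.mean(0),cv2.minAreaRect((q[:,:2]*1000).astype(np.float32)))
E
```

```text
16.85 [0.58792781 0.37153707 0.21747208] [-1.19861541e-05  9.36136411e-01  3.51633151e-01 -1.65721868e-03]
2134 [0.59397497 0.37421966 0.02842073] ((592.517333984375, 373.0662841796875), (79.85279846191406, 31.817523956298828), 41.04925537109375)
```

View pics/w3.png

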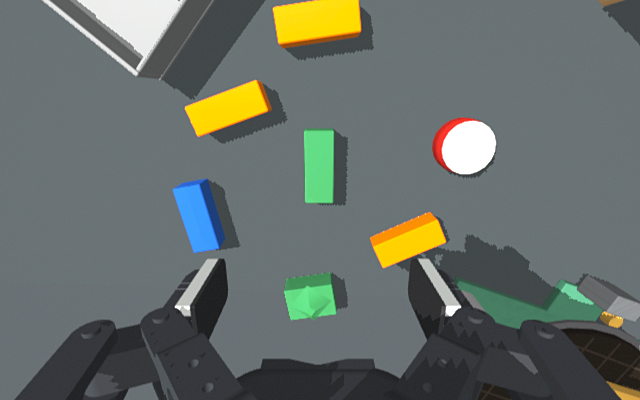

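The wrist view shows the green block at (319,166), upright in the image. The orange one is at (408,240), the blue one at (199,215) and the roof prism at (312,297), all clear of a narrowed gripper. The fitted size is 79.9 x 31.8 mm, as given. I grip it near its rear end.

Emit:
{"name": "play_rows", "arguments": {"rows": [[[-0.95,0.07,0],0,0.3],[[-0.95,0.07,2],0,0.3],[[-0.95,0.07,4],0,0.3],[[-0.95,0.07,6],0,0.3],[[-0.95,0.07,7.5],0,0.3],[[-0.95,0.07,8.3],0,0.3],[[-0.95,0.07,8.4],0,0.3],[[-0.95,0.07,8.4],0,0.3]]}}

```text
time_s: 17.9
ee_pos: [0.5734, 0.3534, 0.0116]
tcp_rot: [0.0, 0.937, 0.35, 0.001]
wrist_force: [-0.2, -0.5, 0.1]
gripper_width: 0.0555
grip_force: 0.0
```

Emit:
{"name": "play_rows", "arguments": {"rows": [[[0,0,0],0,-1],[[0,0,0],0,-1],[[0,0,0],0,-1],[[0,0,0],0,-1],[[0,0,0],0,-1]], "force": 60}}

```text
time_s: 18.52
ee_pos: [0.5737, 0.3541, 0.0124]
tcp_rot: [-0.0, 0.937, 0.351, 0.002]
wrist_force: [-1.9, 0.5, 7.0]
gripper_width: 0.0308
grip_force: 59.9
```

Emit:
{"name": "play_rows", "arguments": {"rows": [[[0,0,-0.5],0,-1],[[0,0,-2],0,-1],[[0,0,-4],0,-1],[[0,0,-6],0,-1],[[0,0,-7.5],0,-1],[[0,0,-8],0,-1]]}}

```text
time_s: 19.27
ee_pos: [0.5734, 0.3539, 0.214]
tcp_rot: [-0.0, 0.937, 0.351, 0.003]
wrist_force: [0.3, -0.2, -1.6]
gripper_width: 0.0306
grip_force: 59.2
```

Emit:
{"name": "play_rows", "arguments": {"rows": [[[-1.2,1.2,0],0.3,-1],[[-2.6,2.65,0],0.6,-1],[[-4.0,4.1,0],1,-1],[[-5.4,5.55,0],1.4,-1],[[-6.8,7.0,0],1.8,-1],[[-8.2,8.4,0],2.2,-1],[[-9.6,9.8,0],2.5,-1],[[-10.7,10.9,0],2.7,-1],[[-11.33,11.61,0],2.7,-1],[[-11.33,11.61,0],2.7,-1]]}}

```text
time_s: 20.52
ee_pos: [0.5482, -0.053, 0.2086]
tcp_rot: [-0.0, 0.986, 0.167, -0.001]
wrist_force: [0.5, 0.1, -1.2]
gripper_width: 0.0304
grip_force: 59.2
```

Run:
```python
from pr import *
s=readout.read_state(); print(s["time_s"],s["ee_pos"],s["tcp_rot"],s["gripper_width"],s["grip_force"])
for n in ["wrist","side","scene"]:
    im,P,u,v,g=prism(n,n+"4.png")
    q=P[g&(P[:,2]>.18)&(np.hypot(P[:,0]-.57,P[:,1]+.045)<.12)]
    print(n,len(q)); 
    if len(q): print(q.mean(0),q.min(0),q.max(0))
    m=models.mark_of(n,"bar_mid")[:1]+models.mark_of(n,"lap_face")[:1]
    for x,z in zip(m,(.104,.07)): print(x["score"],at_z(n,x["position"][0]*640,x["position"][1]*400,z))
```

```text
20.525 [ 0.54820413 -0.05299453  0.20863551] [-4.56643711e-04  9.85883601e-01  1.67427646e-01 -1.13994226e-03] 0.030396908316541602 59.186004996299744
wrist 12723
[ 0.57898811 -0.04004375  0.22393753] [ 0.53233865 -0.10207361  0.19741149] [ 0.61665167 -0.01332756  0.28104806]
0.79 [ 0.63692841 -0.01756401  0.104     ]
side 288
[ 0.58358363 -0.0288238   0.21884151] [ 0.53848841 -0.05577029  0.19673139] [ 0.61520423 -0.00471913  0.2654558 ]
0.7 [ 0.63697058 -0.01897215  0.104     ]
0.77 [ 0.55308941 -0.04462634  0.07      ]
scene 355
[ 0.58860395 -0.04488795  0.21906903] [ 0.54724679 -0.06904766  0.20140884] [ 0.61738054 -0.01311109  0.22932902]
0.96 [ 0.64131504 -0.01558806  0.104     ]
0.78 [ 0.56029377 -0.04773323  0.07      ]
```

View pics/wrist4.png

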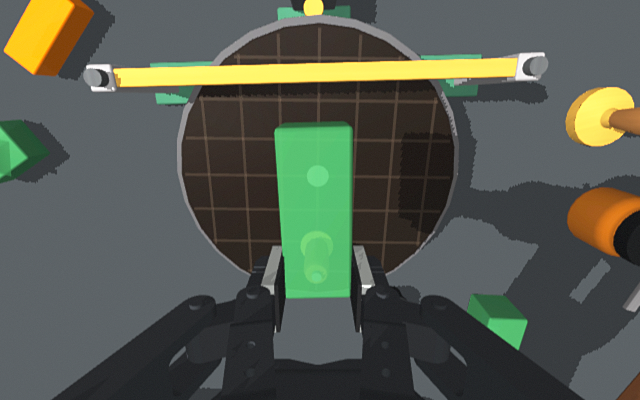

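The wrist view shows the block held straight at (314,210), spindle cap behind it (317,175), bar from (97,77) to (535,67), so it lines up with the bar's middle and stops short of the bar. Now I lower it in front of the bar.

Emit:
{"name": "play_rows", "arguments": {"rows": [[[0,0,1],0,-1],[[0,0,2.4],0,-1],[[0,0,3.6],0,-1],[[0,0,4.3],0,-1],[[0,0,4.6],0,-1],[[0,0,4.6],0,-1]]}}

```text
time_s: 21.72
ee_pos: [0.5494, -0.0516, 0.0953]
tcp_rot: [0.0, 0.986, 0.169, 0.0]
wrist_force: [-0.3, -0.3, -1.6]
gripper_width: 0.0309
grip_force: 59.2
```

Run:
```python
from pr import *
s=readout.read_state(); print(s["time_s"],s["ee_pos"],s["wrist_force"])
im,P,u,v,g=prism("wrist","wrist5.png")
for c in np.arange(.095,.116,.002):
    q=P[g&(abs(P[:,2]-c)<.001)]; print(round(c,3),len(q))
q=P[g&(P[:,2]>.09)&(P[:,2]<.14)&(np.hypot(P[:,0]-.57,P[:,1]+.045)<.08)]
m=np.median(q[:,2]); q=q[abs(q[:,2]-m)<.004]
print(m,cv2.minAreaRect((q[:,:2]*1000).astype(np.float32)))
A=np.c_[q[:,:2]-q[:,:2].mean(0),np.ones(len(q))]; print("tilt",np.linalg.lstsq(A,q[:,2],rcond=None)[0])
for n in ("wrist","side","scene"):
    m=models.mark_of(n,"bar_mid")[:1]
    for x in m: print(n,x["score"],at_z(n,x["position"][0]*640,x["position"][1]*400,.104))
hs=cv2.cvtColor(im,cv2.COLOR_RGB2HSV)[v,u].astype(int)
b=P[(hs[:,0]>18)&(hs[:,0]<32)&(hs[:,1]>130)&(abs(P[:,2]-.116)<.005)]; print("bar",len(b),cv2.minAreaRect((b[:,:2]*1000).astype(np.float32)))
```

```text
21.725 [ 0.54942709 -0.05158543  0.09529865] [-0.34113482 -0.26461296 -1.62800791]
0.095 23
0.097 20
0.099 26
0.101 27
0.103 26
0.105 29
0.107 26
0.109 371
0.111 10162
0.113 1958
0.115 2
0.11136471727509509 ((575.6034545898438, -41.56638717651367), (80.6539077758789, 32.1572380065918), 21.3745059967041)
tilt [-0.00569825 -0.00162014  0.11135315]
wrist 0.69 [ 0.6371833  -0.01858697  0.104     ]
side 0.7 [ 0.63697058 -0.01897215  0.104     ]
scene 0.96 [ 0.64131504 -0.01558806  0.104     ]
bar 23870 ((637.6807861328125, -20.68109893798828), (12.375039100646973, 232.11585998535156), 20.66323471069336)
```

Emit:
{"name": "play_rows", "arguments": {"rows": [[[0,0,0.2],0,-1],[[0,0,0.4],0,-1],[[0,0,0.45],0,-1],[[0,0,0.45],0,-1]]}}

```text
time_s: 22.42
ee_pos: [0.549, -0.0515, 0.0835]
tcp_rot: [-0.0, 0.986, 0.169, -0.0]
wrist_force: [0.0, -0.0, -1.1]
gripper_width: 0.0304
grip_force: 59.2
```

Emit:
{"name": "play_rows", "arguments": {"rows": [[[0.3,0,0],0,-1],[[0.6,-0.01,0],0,-1]]}}

```text
time_s: 22.68
ee_pos: [0.564, -0.0463, 0.084]
tcp_rot: [0.0, 0.986, 0.169, 0.0]
wrist_force: [-0.0, -0.6, -1.4]
gripper_width: 0.0311
grip_force: 59.2
```

Run:
```python
from pr import *
s=readout.read_state(); print(s["time_s"],s["ee_pos"],s["wrist_force"])
im,P,u,v,g=prism("wrist","wrist6.png")
q=P[g&(P[:,2]>.09)&(P[:,2]<.14)&(np.hypot(P[:,0]-.59,P[:,1]+.037)<.08)]
m=np.median(q[:,2]); q=q[abs(q[:,2]-m)<.004]
print(m,cv2.minAreaRect((q[:,:2]*1000).astype(np.float32)))
f=P[(~g)&(abs(P[:,2]-.07)<.006)&(np.hypot(P[:,0]-.558,P[:,1]+.0485)<.12)]; print("face",np.median(f[:,2]))
hs=cv2.cvtColor(im,cv2.COLOR_RGB2HSV)[v,u].astype(int)
b=P[(hs[:,0]>18)&(hs[:,0]<32)&(hs[:,1]>130)&(P[:,2]>.1)&(P[:,2]<.13)]; print("bar z",np.median(b[:,2]))
```

```text
22.675 [ 0.56399939 -0.04625808  0.08404046] [-0.02902229 -0.58606083 -1.42462311]
0.09972690475885086 ((590.8199462890625, -35.8499755859375), (80.20744323730469, 32.13504409790039), 21.086864471435547)
face 0.07038189573414666
bar z 0.11633569037700574
```

Emit:
{"name": "play_rows", "arguments": {"rows": [[[0.4,0,0],0,-1],[[0.8,-0.01,0],0,-1],[[1.2,-0.02,0],0,-1],[[1.6,-0.03,0],0,-1],[[1.97,-0.03,0],0,-1],[[1.97,-0.03,0],0,-1]]}}

```text
time_s: 23.48
ee_pos: [0.61, -0.029, 0.0838]
tcp_rot: [0.0, 0.986, 0.169, 0.0]
wrist_force: [0.4, -0.6, -0.6]
gripper_width: 0.0307
grip_force: 59.2
```

Emit:
{"name": "play_rows", "arguments": {"rows": [[[0,0,0.04],0,-1],[[0,0,0.06],0,-1],[[0,0,0.06],0,-1]]}}

```text
time_s: 23.85
ee_pos: [0.6092, -0.0293, 0.0824]
tcp_rot: [-0.0, 0.986, 0.169, -0.0]
wrist_force: [-0.6, -0.1, 0.5]
gripper_width: 0.0305
grip_force: 59.5
```

Run:
```python
from pr import *
s=readout.read_state(); print(s["time_s"],s["ee_pos"],s["wrist_force"])
im,P,u,v,g=prism("wrist","wrist7.png")
q=P[g&(P[:,2]>.09)&(P[:,2]<.105)&(np.hypot(P[:,0]-.637,P[:,1]+.019)<.08)]
m=np.median(q[:,2])
print(m,cv2.minAreaRect((q[abs(q[:,2]-m)<.004][:,:2]*1000).astype(np.float32)))
```

```text
23.85 [ 0.60919004 -0.02929818  0.08243784] [-0.62791268 -0.1255676   0.46141369]
0.09803023312811798 ((635.1509399414062, -19.103607177734375), (80.11809539794922, 32.0496711730957), 21.319122314453125)
```

View pics/wrist7.png

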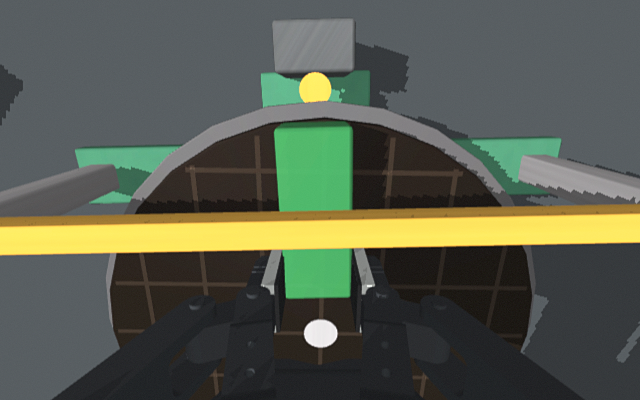

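The block lies on the face under the bar, sticking out equally on both sides (rows 122 to 297, bar at row 230, column 315 in line with the shoe). Now I release, back off and lift.

Emit:
{"name": "play_rows", "arguments": {"rows": [[[0,0,-0.02],0,-0.3],[[0,0,-0.05],0,0],[[0,0,-0.08],0,0.2],[[0,0,-0.08],0,0.2],[[-0.4,0,-0.08],0,0.2],[[-1,0,-0.08],0,0.2],[[-1.4,0,-1],0,0.2],[[-1.4,0,-3],0,0.2],[[-1.4,0,-5.2],0,0.2],[[-1.4,0,-5.2],0,0.2]]}}

```text
time_s: 25.15
ee_pos: [0.5787, -0.042, 0.2179]
tcp_rot: [0.002, 0.986, 0.169, 0.005]
wrist_force: [1.2, -0.7, -0.6]
gripper_width: 0.0513
grip_force: 0.0
```

Run:
```python
from pr import *
s=readout.read_state(); print(s["time_s"],s["ee_pos"],s["wrist_force"])
im,P,u,v,g=prism("wrist","wrist8.png")
q=P[g&(P[:,2]>.09)&(P[:,2]<.106)&(np.hypot(P[:,0]-.637,P[:,1]+.019)<.08)]
m=np.median(q[:,2])
print(m,cv2.minAreaRect((q[abs(q[:,2]-m)<.004][:,:2]*1000).astype(np.float32)))
hs=cv2.cvtColor(im,cv2.COLOR_RGB2HSV)[v,u].astype(int)
b=P[(hs[:,0]>18)&(hs[:,0]<32)&(hs[:,1]>130)&(abs(P[:,2]-.116)<.005)]; print("bar",len(b),cv2.minAreaRect((b[:,:2]*1000).astype(np.float32)))
for n in ("wrist","side"):
  if n=="side": vision.capture(n)
  for l,z in [("handle_grip",.098),("lap_face",.07),("bar_mid",.104)]:
    for x in models.mark_of(n,l)[:1]: print(n,l,x["score"],at_z(n,x["position"][0]*640,x["position"][1]*400,z))
```

```text
25.15 [ 0.57865244 -0.04203416  0.21792497] [ 1.19257555 -0.71876925 -0.58076678]
0.09480346074652302 ((632.8622436523438, -18.27207374572754), (79.73110961914062, 32.04680633544922), 21.207082748413086)
bar 5724 ((561.8511962890625, -45.54547119140625), (167.1579132080078, 279.03515625), 20.661895751953125)
wrist handle_grip 0.65 [ 0.49317384 -0.06918871  0.098     ]
wrist lap_face 0.6 [0.49348358 0.21212202 0.07      ]
wrist bar_mid 0.94 [ 0.6302271  -0.01870551  0.104     ]
side handle_grip 0.83 [ 0.49630135 -0.07537137  0.098     ]
side lap_face 0.55 [ 0.56290866 -0.04219884  0.07      ]
side bar_mid 0.66 [ 0.62949286 -0.02191997  0.104     ]
```

View pics/wrist8.png

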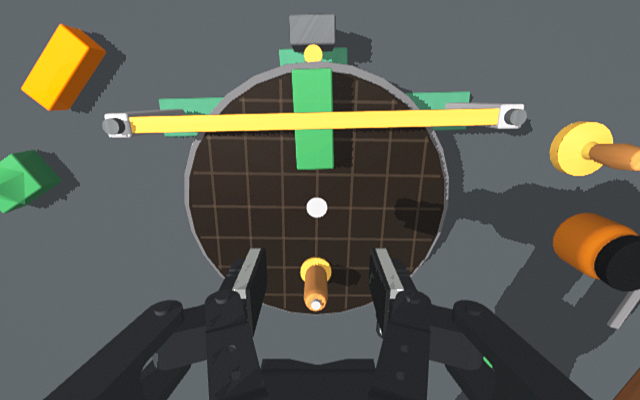

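The final view shows the block at (313,118), centred under the bar and square to it, with the handle still at (316,290) and the gripper well clear.

Emit:
{"name": "play_rows", "arguments": {"rows": [[[0,0,-0.5],0,0.2],[[0,0,-0.5],0,0.2],[[0,0,-0.5],0,0.2]]}}

```text
time_s: 25.92
ee_pos: [0.5766, -0.0409, 0.2251]
tcp_rot: [0.0, 0.986, 0.169, 0.0]
wrist_force: [-0.8, 0.4, 0.2]
gripper_width: 0.051
grip_force: 0.0
```

```bash
python3 -c "
from rig import ticket; print(ticket.close_job())"
```

```text
the job is handed in; nothing more can be done
None
```

Handed in at about 26 s: the lap is parked by feel at its hardest rub (lap angle about 0), the low green prism lies square under the middle of the bridge bar within a few mm by camera, and the arm is clear; no verdict came back, the shoe force could not be read directly, and I did not re-measure the bystanders.

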